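# Lever open the bobbin case and hold its carrier up level

## Robot

A 6-joint arm with a two-finger parallel gripper is mounted at the origin on the work surface. World frame = base frame: x ahead of the robot, y to its left, z up, the work surface at z = 0. Lengths are in mm, angles in rad, forces in N, time in s.
With the tool pointing down it reaches from about 275 to 1000 mm from the base axis. Payload 8.4 kg.
Tool frame: the origin (TCP) lies between the finger pads; the fingertips stand 17 mm ahead of it and the grasp point (between the pads) lies 2 mm behind it; z points along the fingers, y is the line along which they close (so a half turn about z gives the same grasp; the last joint's range is limited). The gripper opens to 85 mm and grips with 20 to 120 N. Pads are 22 mm wide; open, the fingers measure 114 mm over their backs; the gripper's body (76 mm by 85 mm) begins 54 mm behind the grasp point. The pads swing forward as they close: fully open they stand 13 mm farther back than shut.
Start: joints at [1.104, 0.353, 1.633, -0, 1.155, -0.002], TCP at [280.151, 558.698, 227.081] pointing down, gripper open.
Joint ranges: [-2.63, 2.63], [-0.92, 2.1], [0.06, 2.66], [-1.3, 4.44], [0, 2.69], [-3.02, 3.02]. Speed limits (rad/s): [2.22, 2.22, 2.79, 3.14, 3.14, 3.14].

## Interface

Orientations are given as [roll, pitch, yaw] about the fixed x, y, z axes, in that order (R = Rz(yaw) Ry(pitch) Rx(roll)).
In Python, from rig import sense, grab_frame, sign_off gives the robot as it stands. The module is installed in compiled form; this text tells all that it offers.
- The arm moves only by the tool send_rows, never from a script. Its argument "moves" is a list that holds one entry, the list of rows, each a list of 7 numbers: the shift along the world's x, y, z in m, then the turn, a rotation vector about the world's x, y, z in rad, then the opening, from -1 (shut) to 1 (fully open). In form: [[[dx, dy, dz, rx, ry, rz, jaw], ...]]. A call has 1 to 10 rows; each row shifts and turns the commanded pose from where the row before left it; what a row does not reach is not made up. A row lasts 1/10 s, in which the tool goes at most 50 mm and 8.59 degrees, less where a joint would pass 70% of its speed; a pose out of reach is approached as far as the arm can. A call with a gripper value outside its range is refused whole. The fingers move at their own pace and stop on an object; "grip_force" is the grip in N (left out, the last holds). Time passes only in rows, so rows that do not move let the fingers close. It gives the time, the measured TCP pose, the force, the opening and the grip force at its end, in the units of the state.
- sense(): the state, without advancing time (a new reading comes with each control period).
- grab_frame(name): name is "side" or "top" or "wrist"; returns a dict with "img" (420x560x3 uint8, red, green, blue), "mtx" (3x3 intrinsics, pixels), "rvec" (rotation vector, rad) and "tvec" (3), from world to camera coordinates, as OpenCV has them; the wrist camera has in their place "T_tool_cam" (4x4, takes a point from camera to tool coordinates, whose origin is the TCP and whose axes are the flange's). Camera axes: x right, y down, z forward; pixel columns grow to the right and rows downward; lengths in mm; the calibration is good to about 2 mm. A picture is of the moment at which its call begins: read the wrist's pose just before it. There is no depth.
- sign_off(): hands the job in; it is judged then, once.
The state is a dict: "clock": time; "qpos": joint angles; "qvel": joint speeds; "joint_efforts": joint torques, N m; "eef_pos": TCP position; "tcp_rot": TCP orientation; "contact_force": force on the tool from outside, world axes, zero at the start; "wrist_torque": the same for the moment, N m; "opening": opening from 0.0 (shut) to 1.0 (fully open); "grasp_force": force on a finger pad.
Only numpy, scipy, OpenCV 4.12 (cv2) and the standard library are available. Lean on these libraries where they do the work, as an engineer would, in place of code of your own. Each camera call takes 0.05 s, during which the arm holds its last target. There are 200 camera calls.

## Task

Take the yellow-handled pry blade, slip it into the slot under the front edge of the brown case's lid and lever the lid up until it stands past upright; only the blade may lift the lid, not the gripper. Lay the blade down on the bench (do not drop it), then take the bobbin carrier by its black upright grip and lift it out with both bobbins still seated in it. Finish holding it steady and level, its underside about 15 cm above the bench, and leave the other things on the bench where they are.

Things in the scene. Friction and masses are not known exactly. Their poses are not given: they have to be found in the camera images.
- case: Fixed dark brown rectangular case, 142 (its x) x 110 (its y) x 62 mm high without the lid, walls 8 mm, inner floor 6 mm above the bench; origin at the centre of its underside. Its x axis points away from the robot, from the slotted front wall to the hinge.
- pry_slot (a point): Centre of the slot's outer mouth in the case's front wall (71 mm in front of the case's origin, 57 mm above the bench). The slot is 44 mm wide and 10 mm high, runs through the 8 mm wall and is open above: the closed lid's underside (62 mm above the bench) is its roof.
- lid_hinge (a point): Middle of the lid's hinge line, on the case's far (+x) upper edge, at the height of the lid's underside (62 mm); the hinge runs along the case's y.
- lid (a joint): Angle of the lid (rad): 0 shut, 1.57 upright, stop at 1.9. A flat maroon plate 142 x 110 x 6 mm, 100 g, flush with the front and sides of the case, no handle. The hinge is stiff (0.1 N m): the lid stays at any angle; about 1.5 N under its front edge lifts it.
- lid_edge (a point): Middle of the lid's free edge, on its underside; 142 mm from the hinge line.
- blade: Loose pry blade lying on the bench, 90 g, pointing roughly away from the robot. Yellow handle 90 x 16 wide x 22 mm high, from x = -60 to +30 mm; flat level steel blade 20 wide, 3 thick, from x = +30 to +115 mm, mid-plane 11 mm above the underside. Origin on the underside below the grip place (near its balance point); x runs to the tip.
- blade_tip (a point): End of the steel blade, mid-thickness, 115 mm ahead of the blade's origin.
- carrier: Loose brown carrier in the case, under the lid: plate 116 (x) x 60 (y) x 14 mm, about 250 g. In its middle a black upright grip, 44 mm along x, 12 thick along y, from 14 to 48 mm above the underside; free room at both sides to pinch it across y from above. Origin: centre of the underside; x along the case's x. Starts up to 3 mm (x) and 10 mm (y) off the case's middle, on its inner floor.
- well_near (a point): Floor centre of the round well (29 mm across, 6 mm deep) in the carrier, 40 mm to its -x, 8 mm above its underside.
- well_far (a point): The same, 40 mm to the carrier's +x.
- bobbin_near: Loose bobbin of copper wire with red flanges, 26 mm across and 26 mm high, standing in well_near, mass between 25 and 80 g; origin at the centre of its underside.
- bobbin_far: Loose bobbin of steel wire with red flanges, same size, standing in well_far, mass between 25 and 80 g; origin at the centre of its underside.
- brush: Bystander: loose brush with a wooden handle lying along its x, 165 x 18 x 14 mm, beside the blade (either side). Leave where it is.
- spool_tall: Bystander: wire spool with red flanges, 68 mm across, 78 mm high, left of the case; origin under its centre.
- spool_short: Bystander: wire spool with red flanges, 60 mm across, 50 mm high, left of the case; origin under its centre.
- tub: Bystander: small white plastic tub, 70 mm across, 55 mm high, beyond and right of the case; origin under its centre.
Mind the look-alikes: they are no part of the job. Leave any orange or pink look-alike of the blade alone. Leave any orange look-alike of the case alone.

How it is judged:
By the outcome, as a careful person would: the job done as asked, in the order asked, and still so for the second after the job is handed in, while the arm keeps its last pose, push and grip.
It also fails if it takes over 67 s, if anything falls off the work surface, if the arm or the gripper's body presses on something with over 40 N, if the wrist force passes 120 N, or if a joint passes its speed limit or range.

## Working session

There is one attempt and no reset: what is moved stays moved. The work goes in short steps, Python scripts to look and compute and a tool call to move; the robot and the scene stay as the last step left them, time stands still between calls to the robot, and variables do not carry over. Pictures are saved under pics/ and viewed, at most 10 in all, crops included, and the job is handed in when it is done.

Besides the shell and the picture viewer there is one more tool, called after "Request:" as a command line: name --argument value ..., lists and objects as JSON in quotes. send_rows: Moves the arm, as the interface text tells. Its arguments: {"type":"object","properties":{"moves":{"type":"array"},"grip_force":{"type":"number"}},"required":["moves"]}

```bash
mkdir -p pics; cat > h.py <<'E'
import numpy as np, cv2
from scipy.spatial.transform import Rotation as R
from rig import sense, grab_frame, sign_off
def cam(name):
    s=sense(); f=grab_frame(name); K=np.array(f["mtx"],float)
    if name=="wrist":
        Rt=R.from_euler('xyz',s["tcp_rot"]).as_matrix() if len(s["tcp_rot"])==3 else None
        T=np.array(f["T_tool_cam"],float); Rwc=Rt@T[:3,:3]; o=np.array(s["eef_pos"])+Rt@T[:3,3]
    else:
        r=cv2.Rodrigues(np.array(f["rvec"],float))[0]; Rwc=r.T; o=-r.T@np.array(f["tvec"],float).ravel()
    return f["img"],K,Rwc,o
def ray(c,px):
    _,K,Rw,o=c; px=np.atleast_2d(np.array(px,float))
    return (Rw@np.linalg.inv(K)@np.c_[px,np.ones(len(px))].T).T
def plane(c,px,z):
    d=ray(c,px); return c[3]+d*((z-c[3][2])/d[:,2])[:,None]
def tri(c1,p1,c2,p2):
    A=np.zeros((3,3));b=np.zeros(3)
    for c,p in((c1,p1),(c2,p2)):
        d=ray(c,p)[0];d/=np.linalg.norm(d);M=np.eye(3)-np.outer(d,d);A+=M;b+=M@c[3]
    return np.linalg.solve(A,b)
def proj(c,P):
    _,K,Rw,o=c; q=(K@(Rw.T@(np.atleast_2d(P)-o).T)).T; return q[:,:2]/q[:,2:]
def save(c,n): cv2.imwrite(f"pics/{n}.png",c[0][:,:,::-1])
E
python3 - <<'E'
from h import *
print(sense())
for n in("top","side"):
    c=cam(n);save(c,n+"0");print(n,c[1].tolist(),c[2].round(3).tolist(),c[3])
E
```

```text
{'clock': 0.0, 'qpos': array([ 1.10360382e+00,  3.53617336e-01,  1.63418243e+00, -2.49384113e-05,
        1.15520781e+00, -2.41452398e-03]), 'qvel': array([ 0.00067934,  0.00127597,  0.00048249, -0.00013054, -0.00065169,
       -0.00147514]), 'joint_efforts': array([ 2.06923673e-03, -6.05244827e+01, -3.42051923e+01,  1.81638256e-04,
        9.30861424e-03,  3.60997956e-05]), 'eef_pos': array([279.92495535, 558.2362325 , 226.3602742 ]), 'tcp_rot': array([-3.14017769e+00,  1.93849431e-05,  2.67682477e+00]), 'contact_force': array([ 0.58627592, -0.37962058,  0.6738821 ]), 'wrist_torque': array([0.00197489, 0.03853721, 0.02271678]), 'grasp_force': 0.0, 'opening': 0.996856064960306}
top [[427.20745725126045, 0.0, 280.8493143709343], [0.0, 427.20745725126045, 203.66072454317478], [0.0, 0.0, 1.0]] [[0.055, -0.976, 0.212], [-0.999, -0.053, 0.014], [-0.002, -0.213, -0.977]] [ 195.02619271  -62.84535694 1515.07474831]
side [[478.1938790910486, 0.0, 279.2314763983447], [0.0, 478.1938790910486, 211.7146306549779], [0.0, 0.0, 1.0]] [[0.88, -0.352, 0.32], [-0.475, -0.673, 0.567], [0.016, -0.651, -0.759]] [  -18.67159481 -1016.17429747  1361.5689072 ]
```

View pics/top0.png

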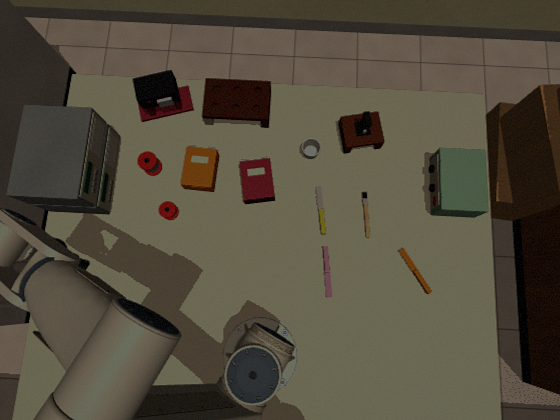

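View pics/side0.png

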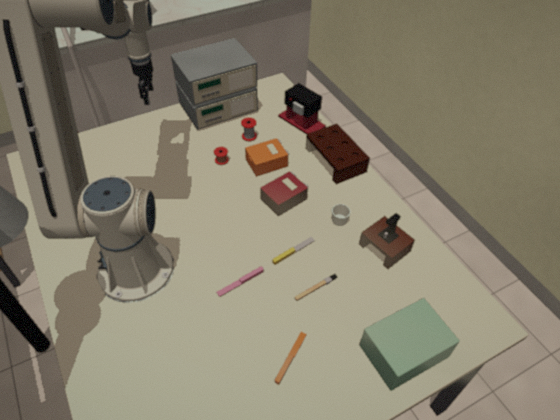

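The top view shows the blade (handle ~(322,222), tip ~(319,188)), the maroon-lidded case (257,180), the brush (366,215), the pink and orange blades (327,271)/(414,270) and the orange case (200,168). The side view agrees: case (284,192), blade (293,250).

```bash
cat >> h.py <<'E'
def mask(img,lo,hi,box=None):
    m=cv2.inRange(cv2.cvtColor(img,cv2.COLOR_RGB2HSV),np.array(lo),np.array(hi))
    if box: k=np.zeros_like(m);x0,y0,x1,y1=box;k[y0:y1,x0:x1]=255;m&=k
    return m
def big(m):
    cs=cv2.findContours(m,cv2.RETR_EXTERNAL,cv2.CHAIN_APPROX_NONE)[0]
    return max(cs,key=cv2.contourArea)
def cen(ct):
    M=cv2.moments(ct);return [M['m10']/M['m00'],M['m01']/M['m00']]
E
python3 - <<'E'
from h import *
t=cam("top");s=cam("side")
Y=([24,130,90],[34,255,255])
ct=big(mask(t[0],*Y,(300,180,345,245)));cs=big(mask(s[0],*Y,(260,230,330,270)))
print("handle",cen(ct),cv2.contourArea(ct),cen(cs),cv2.contourArea(cs),tri(t,cen(ct),s,cen(cs)))
vx=cv2.fitLine(ct,cv2.DIST_L2,0,.01,.01).ravel();p=plane(t,[vx[2:],vx[2:]+20*vx[:2]],20);d=p[1]-p[0];print("yaw",np.arctan2(d[1],d[0]),plane(t,[cen(ct)],20))
print(t[0][195,318],t[0][180,250],t[0][165,260],s[0][192,272])
hs=cv2.cvtColor(t[0],cv2.COLOR_RGB2HSV);print(hs[185,250],hs[195,258],hs[168,262])
m=mask(t[0],[165,100,60],[180,255,255],(230,145,285,210))|mask(t[0],[0,100,60],[3,255,255],(230,145,285,210))
c=big(m);h=cv2.convexHull(c);q=cv2.approxPolyDP(h,6,True)[:,0]
print("lid",q.tolist(),plane(t,q,68).round(1).tolist())
r=cv2.minAreaRect(c);print(r,plane(t,[r[0]],68))
E
```

```text
handle [321.95642701525054, 221.08061002178647] 76.5 [283.4012345679012, 254.71604938271605] 54.0 [ 465.84177409 -191.56680183   19.97755062]
yaw -2.9973167982271227 [[ 464.78037195 -191.28274695   20.        ]]
[98 90 83] [81 19 24] [79 17 22] [127  67  62]
[179 190  79] [178 183  82] [ 34  55 111]
lid [[269, 158], [273, 195], [243, 199], [240, 162]] [[673.0, 8.2, 68.0], [539.0, -13.8, 68.0], [519.1, 89.5, 68.0], [652.6, 109.9, 68.0]]
((256.2969055175781, 178.52389526367188), (38.49918746948242, 31.196613311767578), 83.2901611328125) [[595.19612158  48.23195868  68.        ]]
```

Request:
send_rows --moves '[[[0.023,-0.042,0.007,0,0,-0.149,1],[0.023,-0.042,0.007,0,0,-0.149,1],[0.023,-0.042,0.007,0,0,-0.149,1],[0.023,-0.042,0.007,0,0,-0.149,1],[0.023,-0.042,0.007,0,0,-0.149,1],[0.023,-0.042,0.007,0,0,-0.149,1],[0.023,-0.042,0.007,0,0,-0.149,1],[0.023,-0.042,0.007,0,0,-0.149,1],[0.023,-0.042,0.007,0,0,-0.149,1],[0.023,-0.042,0.007,0,0,-0.149,1]]]'

```text
clock: 1.2
eef_pos: [510.7, 136.8, 297.5]
tcp_rot: [3.141, -0.0, 1.181]
contact_force: [-0.2, 0.6, -0.1]
opening: 0.999
grasp_force: 0.0
```

Request:
send_rows --moves '[[[0.0,-0.04,0.007,0,0,-0.149,1],[0.0,-0.04,0.007,0,0,-0.149,1],[0,0,0.01,0,0,-0.149,1],[0,0,0.01,0,0,-0.149,1],[0,0,0.01,0,0,-0.149,1],[0,0,0.01,0,0,-0.149,1],[0,0,0.0,0,0,-0.149,1],[0,0,0,0,0,0,1],[0,0,0,0,0,0,1]]]'

```text
clock: 2.1
eef_pos: [509.9, 58.7, 350.8]
tcp_rot: [-3.142, 0.001, 0.148]
contact_force: [-0.4, -0.0, 0.2]
opening: 0.999
grasp_force: 0.0
```

```bash
python3 - <<'E'
from h import *
s=sense();print(s["clock"],s["eef_pos"],s["tcp_rot"],s["qpos"])
c=cam("wrist");save(c,"w1");print(c[2].round(3).tolist(),c[3])
E
```

```text
2.1 [509.93013237  58.68039263 350.79269056] [-3.14156604e+00  5.28552168e-04  1.48264327e-01] [1.11644205e-01 7.59282372e-02 1.71020783e+00 7.41713986e-06
 1.35598576e+00 1.53417463e+00]
[[0.146, -0.94, -0.308], [-0.989, -0.139, -0.046], [0.0, 0.311, -0.95]] [588.61623931  69.36599104 497.50428019]
```

View pics/w1.png

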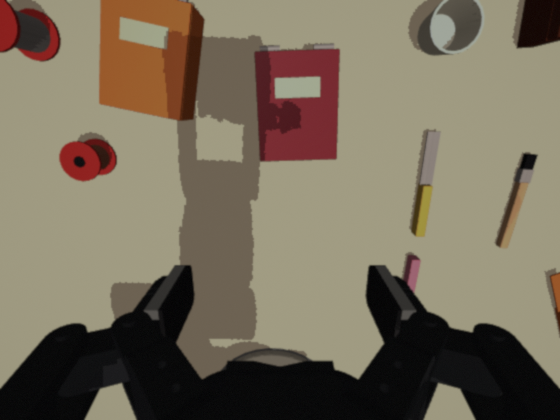

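The wrist view shows the maroon lid with corners near (257,50), (339,50), (337,158), (261,160), the yellow handle ~(424,210) and the blade tip ~(431,131).

```bash
cat >> h.py <<'E'
def lidq(c,box):
    m=mask(c[0],[168,120,40],[180,255,255],box)
    k=big(cv2.morphologyEx(m,cv2.MORPH_CLOSE,np.ones((9,9))));h=cv2.convexHull(k)
    q=cv2.approxPolyDP(h,8,True)[:,0];return q,m
def handle(c,box):
    k=big(mask(c[0],[22,140,70],[36,255,255],box));r=cv2.minAreaRect(k);return k,r
E
python3 - <<'E'
from h import *
c=cam("wrist")
q,m=lidq(c,(225,30,370,185));P=plane(c,q,68);print(q.tolist(),P.round(1).tolist(),P.mean(0))
k,r=handle(c,(400,120,460,260));b=cv2.boxPoints(r);P=plane(c,b,22);print(r,P.round(1).tolist(),plane(c,[r[0]],22))
print(plane(c,[[431,131]],11), c[0][140,432],c[0][170,428],c[0][131,445])
np.savez("v1.npz",K=c[1],R=c[2],o=c[3],q=q,hb=b,hc=r[0])
E
```

```text
[[338, 50], [335, 157], [261, 159], [255, 53]] [[672.1, 5.8, 68.0], [537.4, -18.1, 68.0], [519.2, 85.8, 68.0], [653.1, 110.7, 68.0]] [595.47883677  46.05944737  68.        ]
((423.0829772949219, 210.51416015625), (8.366738319396973, 50.657230377197266), 9.688786506652832) [[421.6, -189.6, 22.0], [508.7, -178.3, 22.0], [508.4, -192.3, 22.0], [421.2, -204.4, 22.0]] [[ 466.16240887 -190.99025918   22.        ]]
[[ 592.62529244 -170.69502822   11.        ]] [137 128 122] [136 126 121] [160 155 130]
```

Request:
send_rows --moves '[[[-0.01,-0.05,-0.01,0,0,0,1],[-0.01,-0.05,-0.01,0,0,0,1],[-0.01,-0.05,-0.01,0,0,0,1],[-0.01,-0.05,-0.01,0,0,0,1],[0,-0.03,-0.01,0,0,0,1],[0,0,0,0,0,0,1],[0,0,0,0,0,0,1]]]'

```text
clock: 2.9
eef_pos: [471.4, -164.0, 302.2]
tcp_rot: [-3.141, 0.001, 0.144]
contact_force: [0.1, 0.0, 0.4]
opening: 1.0
grasp_force: 0.0
```

```bash
python3 - <<'E'
from h import *
s=sense();print(s["clock"],s["eef_pos"],s["tcp_rot"])
c=cam("wrist");save(c,"w2")
v=np.load("v1.npz");c1=(None,v["K"],v["R"],v["o"])
print("proj of view1 estimates", proj(c,plane(c1,[v["hc"]],22)),proj(c,plane(c1,v["q"],68)).round().tolist())
E
```

```text
2.9 [ 471.35562631 -164.02446316  302.20890401] [-3.14073984e+00  7.56973852e-04  1.43628571e-01]
proj of view1 estimates [[296.98124997 174.59254711]] [[147.0, -33.0], [166.0, 104.0], [79.0, 107.0], [47.0, -28.0]]
```

View pics/w2.png

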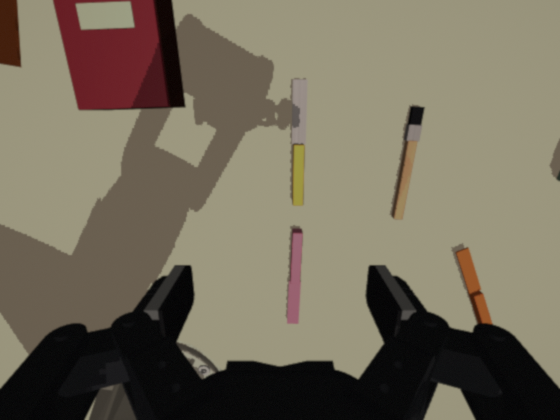

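The blade lies near centre: handle (299,175), tip (299,80), brush (408,165), pink blade (295,275), lid front corners ~(80,108)/(168,106).

```bash
python3 - <<'E'
from h import *
c=cam("wrist");v=np.load("v1.npz");c1=(None,v["K"],v["R"],v["o"])
k,r=handle(c,(270,60,330,220));b=cv2.boxPoints(r);P=plane(c,b,22)
print(r,P.round(1).tolist(),plane(c,[r[0]],22),"tri",tri(c1,v["hc"],c,r[0]))
g=cv2.cvtColor(c[0],cv2.COLOR_RGB2HSV);print(g[100,299],g[100,320],g[170,320])
m=mask(c[0],[0,0,100],[180,35,255],(285,60,315,150))
k=big(m);r2=cv2.minAreaRect(k);B=plane(c,cv2.boxPoints(r2),12.5);print("steel",r2,B.round(1).tolist())
m=mask(c[0],[168,120,40],[180,255,255],(0,0,200,140));q=cv2.approxPolyDP(cv2.convexHull(big(m)),5,True)[:,0];print(q.tolist(),plane(c,q,68).round(1).tolist())
row=g[60,:,:][60:200];print(g[60,150:195].tolist())
E
```

```text
((298.0, 174.5), (59.0, 10.0), 90.0) [[507.3, -178.2, 22.0], [509.3, -192.1, 22.0], [424.0, -206.5, 22.0], [421.9, -191.8, 22.0]] [[ 466.9202807  -191.93485509   22.        ]] tri [ 466.10822354 -192.0589331    20.07638237]
[ 11  28 148] [ 25  47 156] [ 25  47 157]
steel ((299.9999694824219, 111.49998474121094), (13.999998092651367, 62.99999237060547), 0.0) [[509.1, -178.4, 12.5], [591.1, -165.4, 12.5], [593.8, -184.0, 12.5], [511.9, -198.1, 12.5]]
[[154, 0], [169, 105], [80, 108], [55, 0]] [[643.7, -1.5, 68.0], [537.3, -20.9, 68.0], [518.6, 85.1, 68.0], [628.3, 105.2, 68.0]]
[[178, 171, 109], [177, 170, 102], [178, 171, 91], [178, 170, 78], [177, 170, 72], [177, 174, 72], [178, 168, 73], [177, 172, 71], [177, 166, 72], [177, 170, 72], [178, 170, 72], [177, 170, 69], [178, 179, 54], [179, 181, 38], [0, 177, 26], [6, 225, 17], [0, 153, 15], [3, 200, 14], [0, 170, 12], [5, 216, 13], [3, 191, 12], [8, 216, 13], [3, 196, 13], [3, 177, 13], [3, 170, 15], [6, 196, 13], [9, 182, 14], [3, 182, 14], [9, 182, 14], [15, 87, 41], [15, 65, 78], [18, 62, 99], [18, 63, 105], [18, 63, 106], [18, 63, 105], [17, 63, 106], [17, 63, 106], [18, 61, 105], [17, 63, 106], [18, 63, 106], [17, 63, 106], [18, 63, 106], [18, 63, 105], [18, 63, 105], [18, 61, 105]]
```

Request:
send_rows --moves '[[[0.009,-0.026,-0.04,0,0,0,1],[0,0,-0.045,0,0,0,1],[0,0,-0.045,0,0,0,1],[0,0,-0.045,0,0,0,1],[0,0,-0.045,0,0,0,1],[0,0,-0.03,0,0,0,1],[0,0,-0.02,0,0,0,1],[0,0,-0.011,0,0,0,1],[0,0,0,0,0,0,1],[0,0,0,0,0,0,1]]]'

```text
clock: 4.0
eef_pos: [481.5, -189.5, 22.4]
tcp_rot: [3.141, -0.001, 0.145]
contact_force: [-0.3, -0.8, 0.6]
opening: 0.998
grasp_force: 0.0
```

Request:
send_rows --moves '[[[0,0,0,0,0,0,0],[0,0,0,0,0,0,-0.4],[0,0,0,0,0,0,-1],[0,0,0,0,0,0,-1],[0,0,0,0,0,0,-1],[0,0,0,0,0,0,-1],[0,0,0,0,0,0,-1],[0,0,0,0,0,0,-1]]]' --grip_force 90

```text
clock: 4.8
eef_pos: [480.6, -189.8, 21.5]
tcp_rot: [-3.142, 0.0, 0.144]
contact_force: [-1.9, -0.3, -0.3]
opening: -0.002
grasp_force: 0.0
```

```bash
python3 - <<'E'
from h import *
c=cam("wrist");save(c,"w3");print(sense()["opening"])
E
```

```text
0.0030588418390306432
```

View pics/w3.png

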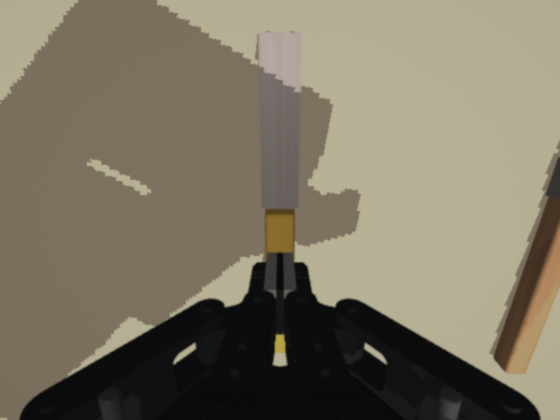

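The fingers appear shut over the handle, which shows at (280,230) in front and (280,345) behind. I'll check where the tips are in the image.

```bash
python3 - <<'E'
from h import *
s=sense();Rt=R.from_euler('xyz',s["tcp_rot"]).as_matrix()
c=cam("wrist");p=s["eef_pos"]
for z in(-20,-2,0,10,17): print(z,(p+Rt@[0,0,z]).round(1),proj(c,p+Rt@[0,0,z]), proj(c,p+Rt@[11,0,z]))
print(c[3]-p)
k,r=handle(c,(250,190,310,262));print(cv2.boundingRect(k)); print(plane(c,[[266,211],[294,211]],22).round(1), plane(c,[[258,33],[300,33]],12.5).round(1))
print({k:(v if np.ndim(v)==0 else np.round(v,2)) for k,v in sense().items()})
I=c[0][200:400,220:340,::-1];cv2.imwrite("pics/w3c.png",cv2.resize(np.clip(I.astype(float)*1.8,0,255).astype('uint8'),None,fx=3,fy=3,interpolation=cv2.INTER_NEAREST)[:600])
E
```

```text
-20 [ 480.6 -189.8   41.5] [[277.51073941 283.1116243 ]] [[277.43183388 262.7387216 ]]
-2 [ 480.6 -189.8   23.5] [[277.71716465 264.88687481]] [[277.65119863 246.3171782 ]]
0 [ 480.6 -189.8   21.5] [[277.73744394 263.09646887]] [[277.67268912 244.70841018]]
10 [ 480.6 -189.8   11.5] [[277.83217895 254.73256059]] [[277.77294066 237.20362633]]
17 [ 480.6 -189.8    4.5] [[277.89254931 249.40261762]] [[277.83670503 232.43025479]]
[ 78.67623024  10.31884135 146.74589623]Traceback (most recent call last):
  File "<stdin>", line 6, in <module>
  File "h.py", line 39, in handle
    k=big(mask(c[0],[22,140,70],[36,255,255],box));r=cv2.minAreaRect(k);return k,r
  File "h.py", line 31, in big
    return max(cs,key=cv2.contourArea)
ValueError: max() iterable argument is empty
```

```bash
python3 - <<'E'
from h import *
c=cam("wrist")
print(plane(c,[[266,211],[294,211]],22).round(1), plane(c,[[258,33],[300,33]],12.5).round(1))
print({k:(v if np.ndim(v)==0 else np.round(v,2)) for k,v in sense().items()})
I=c[0][200:400,220:340,::-1];cv2.imwrite("pics/w3c.png",cv2.resize(np.clip(I.astype(float)*1.8,0,255).astype('uint8'),None,fx=3,fy=3,interpolation=cv2.INTER_NEAREST)[:600])
E
```

```text
[[ 509.6 -179.5   22. ]
 [ 511.7 -193.8   22. ]] [[ 591.2 -164.9   12.5]
 [ 593.9 -183.9   12.5]]
{'clock': 4.95, 'qpos': array([-0.38,  0.48,  2.01,  0.  ,  0.65,  1.05]), 'qvel': array([ 0., -0.,  0., -0., -0., -0.]), 'joint_efforts': array([ -0.  , -55.5 , -20.21,  -0.  ,   0.  ,   0.  ]), 'eef_pos': array([ 480.64, -189.76,   21.55]), 'tcp_rot': array([-3.14,  0.  ,  0.14]), 'contact_force': array([-0.93, -0.02,  0.09]), 'wrist_torque': array([-0.  ,  0.02, -0.  ]), 'grasp_force': 0.0, 'opening': -0.00030152719168079293}
```

View pics/w3c.png

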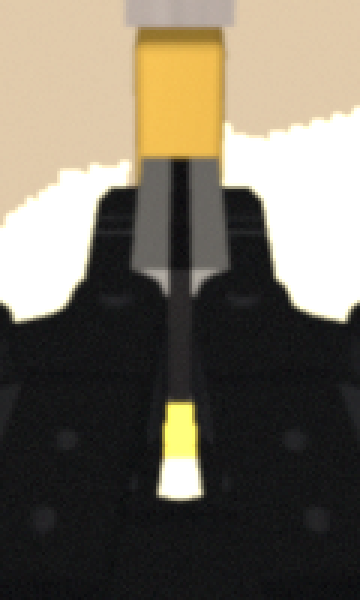

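Request:
send_rows --moves '[[[0,0,0.01,0,0,0,-1],[0,0,0.015,0,0,0,-1],[0,0,0.015,0,0,0,-1],[0,0,0,0,0,0,-1],[0,0,0,0,0,0,-1]]]'

```text
clock: 5.45
eef_pos: [480.9, -189.9, 62.0]
tcp_rot: [3.141, -0.001, 0.144]
contact_force: [-1.2, 0.2, -0.0]
opening: -0.002
grasp_force: 0.0
```

```bash
python3 - <<'E'
from h import *
c=cam("wrist");print(sense()["opening"],sense()["eef_pos"],sense()["contact_force"])
s=cam("side");a=c[0][0:420,140:420,::-1];b=cv2.resize(s[0][170:310,240:380,::-1],(420,420),interpolation=cv2.INTER_NEAREST)
cv2.imwrite("pics/w4.png",np.hstack([a,b]))
E
```

```text
0.00013138176358671737 [ 480.49348152 -189.66704003   61.47966486] [-0.32842304 -0.24706723  1.04890739]
```

View pics/w4.png

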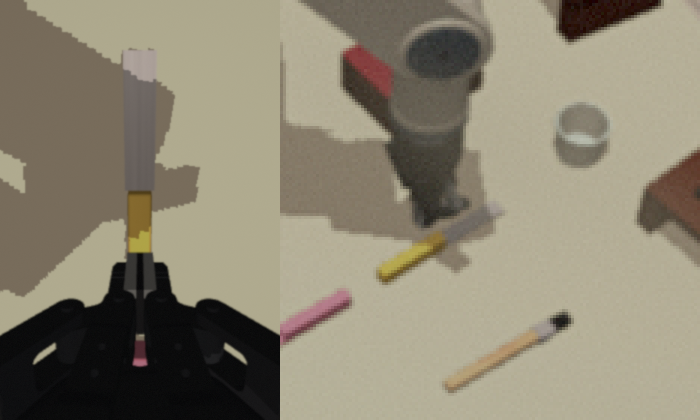

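The blade stayed on the bench (tip (140,50) in the wrist crop), so the fingers closed above the handle. I'll locate the fingertips from the wrist picture with the jaws open.

```bash
python3 - <<'E'
from h import *
f=grab_frame("wrist");K=np.array(f["mtx"]);T=np.array(f["T_tool_cam"]);print(K[0,0],T.round(3).tolist())
for u,v,y in((190,266,1),(367,266,-1),(190,296,1),(367,296,-1)):
    d=T[:3,:3]@np.linalg.inv(K)@[u,v,1];
    for yy in(42.5,-42.5):
        t=(yy-T[1,3])/d[1]
        if t>0: print(u,v,(T[:3,3]+t*d).round(1))
E
```

```text
300.46506345462103 [[-0.001, -0.951, -0.31, 79.328], [1.0, -0.001, -0.0, 1.053], [-0.0, -0.31, 0.951, -146.754], [0.0, 0.0, 0.0, 1.0]]
190 266 [  7.5 -42.5 -16.7]
367 266 [  9.   42.5 -19.7]
190 296 [ -6.3 -42.5 -21.3]
367 296 [ -4.5  42.5 -24.1]
```

The open tips measure at about tool z = -18, some 22 mm farther back than the text says. I'll descend half-open, step by step, and watch the force.

Request:
send_rows --moves '[[[0,0,0,0,0,0,-0.2],[0,0,0,0,0,0,-0.2],[0,0,0,0,0,0,-0.2],[0,0,-0.02,0,0,0,-0.2],[0,0,-0.02,0,0,0,-0.2],[0,0,-0.005,0,0,0,-0.2],[0,0,0,0,0,0,-0.2]]]'

```text
clock: 6.3
eef_pos: [480.0, -189.5, 16.0]
tcp_rot: [-3.141, 0.002, 0.144]
contact_force: [0.1, -0.3, 0.3]
opening: 0.404
grasp_force: 0.0
```

Request:
send_rows --moves '[[[0,0,-0.002,0,0,0,-0.2],[0,0,-0.002,0,0,0,-0.2],[0,0,-0.002,0,0,0,-0.2],[0,0,0,0,0,0,-0.2]]]'

```text
clock: 6.7
eef_pos: [480.7, -189.8, 10.7]
tcp_rot: [3.141, -0.0, 0.144]
contact_force: [-0.2, -0.5, 0.0]
opening: 0.4
grasp_force: 0.0
```

Request:
send_rows --moves '[[[0,0,-0.002,0,0,0,-0.2],[0,0,-0.002,0,0,0,-0.2],[0,0,0,0,0,0,-0.2]]]'

```text
clock: 7.0
eef_pos: [480.5, -189.7, 6.4]
tcp_rot: [-3.141, 0.0, 0.144]
contact_force: [-0.7, -0.3, -0.3]
opening: 0.401
grasp_force: 0.0
```

Request:
send_rows --moves '[[[0,0,-0.002,0,0,0,-0.2],[0,0,-0.002,0,0,0,-0.2],[0,0,0,0,0,0,-0.2]]]'

```text
clock: 7.3
eef_pos: [480.5, -189.7, 2.3]
tcp_rot: [-3.141, 0.0, 0.144]
contact_force: [0.1, 0.7, -1.0]
opening: 0.395
grasp_force: 0.0
```

Request:
send_rows --moves '[[[0,0,-0.002,0,0,0,-0.2],[0,0,-0.001,0,0,0,-0.2],[0,0,0,0,0,0,-0.2]]]'

```text
clock: 7.6
eef_pos: [480.6, -189.7, -0.6]
tcp_rot: [-3.141, 0.0, 0.144]
contact_force: [1.4, -0.1, 0.3]
opening: 0.401
grasp_force: 0.0
```

```bash
python3 - <<'E'
from h import *
c=cam("wrist");print(sense()["opening"],sense()["eef_pos"],sense()["contact_force"])
cv2.imwrite("pics/w5.png",cv2.resize(np.clip(c[0][180:380,180:380,::-1]*1.5,0,255).astype('uint8'),None,fx=3,fy=3))
E
```

```text
0.3981453180662893 [ 480.59129463 -189.73825869   -0.50478898] [-0.75789792 -0.71601958 -0.16523343]
```

View pics/w5.png

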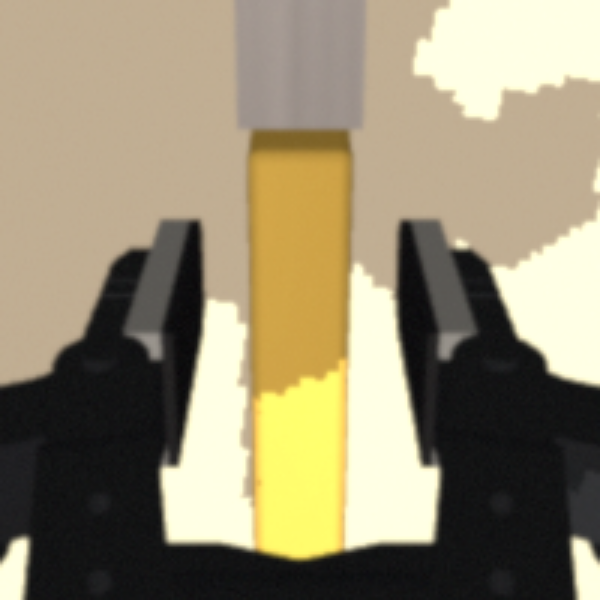

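The open pads straddle the handle, which is centred at (300,300) in the crop. The tips are at about tool z = -8, so their true height is ~7 mm. I'll go 2 mm lower and close.

Request:
send_rows --moves '[[[0,0,-0.002,0,0,0,-0.4],[0,0,0,0,0,0,-0.6],[0,0,0,0,0,0,-1],[0,0,0,0,0,0,-1],[0,0,0,0,0,0,-1],[0,0,0,0,0,0,-1]]]' --grip_force 90

```text
clock: 8.25
eef_pos: [480.6, -189.8, -2.3]
tcp_rot: [-3.142, 0.0, 0.144]
contact_force: [-2.1, 0.6, 5.3]
opening: 0.163
grasp_force: 88.3
```

Request:
send_rows --moves '[[[0,0,0.01,0,0,0,-1],[0,0,0.03,0,0,0,-1],[0,0,0.03,0,0,0,-1],[-0.0152,0.0331,0.02,0,0,0.033,-1],[-0.0152,0.0331,0,0,0,0,-1],[-0.0152,0.0331,0,0,0,0,-1],[-0.0152,0.0331,0,0,0,0,-1],[-0.0152,0.0331,0,0,0,0,-1],[-0.0152,0.0331,-0.02,0,0,0,-1],[0,0,-0.024,0,0,0,-1]]]'

```text
clock: 9.25
eef_pos: [388.2, 11.4, 44.2]
tcp_rot: [-3.141, -0.001, 0.18]
contact_force: [0.8, 0.1, -0.3]
opening: 0.163
grasp_force: 88.2
```

Request:
send_rows --moves '[[[0,0,0,0,0,0,-1],[0,0,0,0,0,0,-1]]]'

```text
clock: 9.45
eef_pos: [389.6, 8.8, 44.0]
tcp_rot: [-3.142, 0.001, 0.177]
contact_force: [0.7, -0.5, -1.2]
opening: 0.166
grasp_force: 88.1
```

```bash
python3 - <<'E'
from h import *
s=sense();print(s["eef_pos"],s["tcp_rot"],s["opening"],s["contact_force"])
c=cam("wrist");Rt=R.from_euler('xyz',s["tcp_rot"]).as_matrix()
p=s["eef_pos"];z=p[2]+13.3
m=mask(c[0],[168,120,40],[180,255,255],(100,0,460,200));k=big(cv2.morphologyEx(m,cv2.MORPH_CLOSE,np.ones((9,9))))
q=cv2.approxPolyDP(cv2.convexHull(k),5,True)[:,0];print(q.tolist(),plane(c,q,68).round(1).tolist())
print("expect tip px",proj(c,p+114*np.array([np.cos(.177),np.sin(.177),0])+[0,0,13.3]))
a=np.clip(c[0][0:300,130:430,::-1]*1.3,0,255).astype('uint8');S=cam("side");b=S[0][150:275,220:345,::-1]
cv2.imwrite("pics/w6.png",np.hstack([cv2.resize(a,(400,400)),cv2.resize(b,(400,400),interpolation=cv2.INTER_CUBIC)]))
E
```

```text
[389.61576746   8.75819845  43.98521318] [-3.14154063e+00  5.78501596e-04  1.76960721e-01] 0.1656209969805044 [ 0.67396574 -0.4669355  -1.19462141]Traceback (most recent call last):
  File "<stdin>", line 5, in <module>
  File "h.py", line 31, in big
    return max(cs,key=cv2.contourArea)
ValueError: max() iterable argument is empty
```

```bash
python3 - <<'E'
from h import *
s=sense();p=s["eef_pos"]
c=cam("wrist")
print("expect tip px",proj(c,p+114*np.array([np.cos(.177),np.sin(.177),0])+[0,0,13.3]),"lid front corners",proj(c,[[519.,85,68],[538,-20,68]]),"slot mouth",proj(c,[[525.8,33.3,57]]))
a=np.clip(c[0][0:300,130:430,::-1]*1.3,0,255).astype('uint8');S=cam("side");b=S[0][150:275,220:345,::-1]
cv2.imwrite("pics/w6.png",np.hstack([cv2.resize(a,(400,400)),cv2.resize(b,(400,400),interpolation=cv2.INTER_CUBIC)]))
E
```

```text
expect tip px [[276.46762778  15.86191299]] lid front corners [[114.74680066 -85.58661056]
 [441.4123464  -87.08272724]] slot mouth [[274.70484195 -58.82831163]]
```

View pics/w6.png

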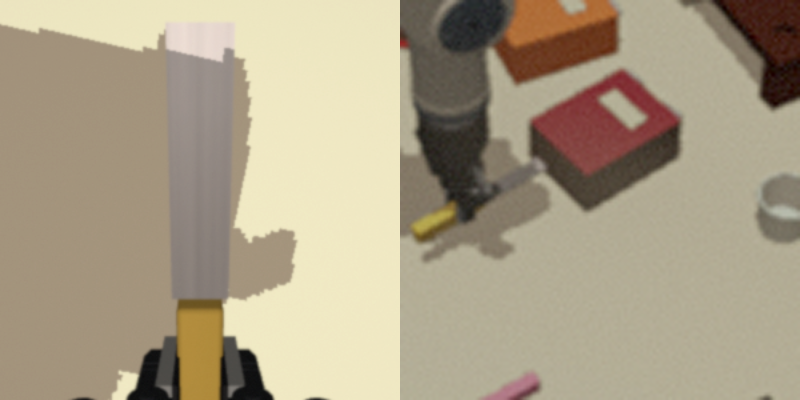

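The wrist crop shows the blade tip at (200,23), which is (280,17) full frame and within 2 mm of prediction. The side view shows the blade level and aimed at the case front. I'll insert it.

Request:
send_rows --moves '[[[0.0098,0.0018,0,0,0,0,-1],[0.0098,0.0018,0,0,0,0,-1],[0.005,0.0009,0,0,0,0,-1],[0.005,0.0009,0,0,0,0,-1],[0,0,0,0,0,0,-1]]]'

```text
clock: 10.1
eef_pos: [420.0, 14.4, 43.6]
tcp_rot: [3.142, -0.001, 0.177]
contact_force: [-0.1, -0.6, -1.1]
opening: 0.163
grasp_force: 88.1
```

Request:
send_rows --moves '[[[0.005,0.0009,0,0,0,0,-1],[0.005,0.0009,0,0,0,0,-1],[0.005,0.0009,0,0,0,0,-1],[0,0,0,0,0,0,-1]]]'

```text
clock: 10.5
eef_pos: [435.0, 17.1, 43.7]
tcp_rot: [3.141, -0.001, 0.177]
contact_force: [0.5, -0.6, -1.9]
opening: 0.163
grasp_force: 88.1
```

Request:
send_rows --moves '[[[0.005,0.0009,0,0,0,0,-1],[0,0,0,0,0,0,-1],[0,0,0.003,0,0,0,-1],[0.0006,0.0001,0.0115,0,0,0,-1],[0.0017,0.0003,0.0114,0,0,0,-1],[0,0,0,0,0,0,-1]]]'

```text
clock: 11.1
eef_pos: [442.5, 18.3, 71.3]
tcp_rot: [3.141, -0.003, 0.177]
contact_force: [0.8, -0.5, -1.2]
opening: 0.164
grasp_force: 88.0
```

```bash
python3 - <<'E'
from h import *
s=sense();print(s["contact_force"],s["wrist_torque"],s["eef_pos"])
S=cam("side");T=cam("top")
cv2.imwrite("pics/w7.png",np.hstack([cv2.resize(S[0][140:250,220:330,::-1],(400,400),interpolation=cv2.INTER_CUBIC),cv2.resize(T[0][140:240,210:310,::-1],(400,400),interpolation=cv2.INTER_CUBIC)]))
m=mask(S[0],[168,90,40],[180,255,255],(240,150,330,230));k=big(m);print(cv2.approxPolyDP(cv2.convexHull(k),3,True)[:,0].tolist())
print("closed",proj(S,[[524,87,68],[541,-20,68],[681,4,68]]).round(1).tolist())
u=np.array([.984,.176,0]);n=np.array([-.176,.984,0]);h=np.array([665.4,58.5,62])
for th in(0.1,.2,.3): print(th,proj(S,[h-u*142*np.cos(th)+[0,0,142*np.sin(th)]+j*n for j in(55,-55)]).round(1).tolist())
E
```

```text
[ 0.82997488 -0.47860518 -1.17393988] [-0.00708477  0.02578262 -0.02096966] [442.47075899  18.30772129  71.27926088]
[[303, 185], [283, 187], [269, 181], [290, 173]]
closed [[261.2, 187.2], [278.8, 204.7], [308.8, 187.4]]
0.1 [[259.3, 186.2], [277.7, 203.8]]
0.2 [[259.7, 183.3], [278.2, 200.9]]
0.3 [[260.4, 180.3], [279.1, 197.9]]
```

```bash
python3 - <<'E'
from h import *
S=cam("side")
u=np.array([.984,.176,0]);n=np.array([-.176,.984,0]);h=np.array([665.4,58.5,68])
b=(240,140,330,230)
m=mask(S[0],[165,90,50],[180,255,255],b)|mask(S[0],[0,90,50],[6,255,255],b)
k=big(m);print(cv2.contourArea(k),cv2.approxPolyDP(cv2.convexHull(k),3,True)[:,0].tolist())
for th in(0,.1,.2,.3): 
  P=proj(S,[h-u*142*np.cos(th)+[0,0,142*np.sin(th)]+j*n for j in(55,-55)]+[h-55*n,h+55*n]);print(th,P.round(1).tolist(),cv2.contourArea(P.astype(np.float32)))
hs=cv2.cvtColor(S[0],cv2.COLOR_RGB2HSV);print(hs[175:215:3,279].tolist())
E
```

```text
652.5 [[306, 186], [273, 198], [262, 182], [290, 172]]
0 [[259.2, 187.8], [277.5, 205.4], [307.4, 187.9], [288.7, 171.4]] 818.586781760212
0.1 [[259.3, 185.1], [277.8, 202.7], [307.4, 187.9], [288.7, 171.4]] 766.8894943946507
0.2 [[259.7, 182.2], [278.3, 199.8], [307.4, 187.9], [288.7, 171.4]] 706.069599802373
0.3 [[260.4, 179.2], [279.1, 196.7], [307.4, 187.9], [288.7, 171.4]] 636.6331226711627
[[6, 114, 134], [178, 148, 126], [1, 151, 125], [179, 154, 121], [0, 140, 126], [0, 138, 126], [1, 135, 128], [0, 130, 129], [9, 100, 94], [11, 97, 89], [14, 85, 81], [19, 83, 74], [15, 69, 74], [16, 76, 74]]
```

The lid outline in the side view matches an angle of ~0.2 rad, so it is rising on the blade. I'll continue the arc.

Request:
send_rows --moves '[[[0.0028,0.0005,0.0112,0,0,0,-1],[0.0039,0.0007,0.0108,0,0,0,-1],[0.0049,0.0009,0.0104,0,0,0,-1],[0.0059,0.0011,0.0098,0,0,0,-1],[0.0069,0.0012,0.0092,0,0,0,-1],[0.0077,0.0014,0.0085,0,0,0,-1],[0.0085,0.0015,0.0076,0,0,0,-1],[0.0092,0.0017,0.0067,0,0,0,-1]]]'

```text
clock: 12.05
eef_pos: [492.1, 27.4, 144.4]
tcp_rot: [3.142, -0.0, 0.177]
contact_force: [-0.2, -1.0, -1.5]
opening: 0.162
grasp_force: 88.0
```

```bash
cat > lid.py <<'E'
from h import *
s=sense();print(s["eef_pos"],s["tcp_rot"],s["contact_force"],s["opening"])
S=cam("side")
u=np.array([.984,.176,0]);n=np.array([-.176,.984,0]);h=np.array([665.4,58.5,62])
b=(240,70,340,230)
m=mask(S[0],[165,90,25],[180,255,255],b)|mask(S[0],[0,90,25],[6,255,255],b)
k=big(m);print(cv2.contourArea(k),cv2.approxPolyDP(cv2.convexHull(k),3,True)[:,0].tolist())
for th in(.8,1.,1.2,1.4,1.6,1.7,1.8):
  print(th,proj(S,[h-u*142*np.cos(th)+[0,0,142*np.sin(th)]+j*n for j in(55,-55)]+[h-55*n,h+55*n]).round(1).tolist())
E
python3 lid.py
```

```text
[492.05460062  27.38056466 144.42277048] [ 3.14153839e+00 -3.51407041e-04  1.76813428e-01] [-0.24016769 -1.00574993 -1.48389633] 0.16247706103212792
864.0 [[287, 106], [316, 112], [339, 127], [339, 170], [282, 118]]
0.8 [[268.3, 164.2], [287.6, 181.6], [307.3, 189.0], [288.7, 172.5]]
1.0 [[273.2, 158.0], [292.7, 175.2], [307.3, 189.0], [288.7, 172.5]]
1.2 [[278.7, 152.5], [298.4, 169.5], [307.3, 189.0], [288.7, 172.5]]
1.4 [[284.7, 147.8], [304.5, 164.6], [307.3, 189.0], [288.7, 172.5]]
1.6 [[290.8, 144.2], [310.6, 160.7], [307.3, 189.0], [288.7, 172.5]]
1.7 [[293.8, 142.8], [313.6, 159.3], [307.3, 189.0], [288.7, 172.5]]
1.8 [[296.7, 141.8], [316.5, 158.1], [307.3, 189.0], [288.7, 172.5]]
```

Request:
send_rows --moves '[[[0.0099,0.0018,0.0057,0,0,0,-1],[0.0104,0.0019,0.0047,0,0,0,-1],[0.0108,0.0019,0.0036,0,0,0,-1],[0.0111,0.002,0.0025,0,0,0,-1],[0.0113,0.002,0.0014,0,0,0,-1],[0.0114,0.002,0.0002,0,0,0,-1],[0.0113,0.002,-0.0009,0,0,0,-1],[0.0112,0.002,-0.002,0,0,0,-1],[0,0,0,0,0,0,-1]]]'

```text
clock: 13.0
eef_pos: [580.1, 43.1, 158.4]
tcp_rot: [3.142, -0.001, 0.177]
contact_force: [0.2, 0.1, -1.1]
opening: 0.162
grasp_force: 88.1
```

```bash
sed -i 's/b=(240,70,340,230)/b=(262,135,322,200)/' lid.py; python3 lid.py; python3 - <<'E'
from h import *
S=cam("side");T=cam("top")
cv2.imwrite("pics/w7.png",np.hstack([cv2.resize(S[0][110:220,220:330,::-1],(400,400),interpolation=cv2.INTER_CUBIC),cv2.resize(T[0][130:230,210:310,::-1],(400,400),interpolation=cv2.INTER_CUBIC)]))
E
```

```text
[580.1176139   43.08521598 158.44322768] [ 3.14152681e+00 -6.82269997e-04  1.76875072e-01] [ 0.1761467   0.08964656 -1.06919853] 0.16232222675026003
572.0 [[299, 142], [318, 157], [308, 187], [290, 174]]
0.8 [[268.3, 164.2], [287.6, 181.6], [307.3, 189.0], [288.7, 172.5]]
1.0 [[273.2, 158.0], [292.7, 175.2], [307.3, 189.0], [288.7, 172.5]]
1.2 [[278.7, 152.5], [298.4, 169.5], [307.3, 189.0], [288.7, 172.5]]
1.4 [[284.7, 147.8], [304.5, 164.6], [307.3, 189.0], [288.7, 172.5]]
1.6 [[290.8, 144.2], [310.6, 160.7], [307.3, 189.0], [288.7, 172.5]]
1.7 [[293.8, 142.8], [313.6, 159.3], [307.3, 189.0], [288.7, 172.5]]
1.8 [[296.7, 141.8], [316.5, 158.1], [307.3, 189.0], [288.7, 172.5]]
```

View pics/w7.png

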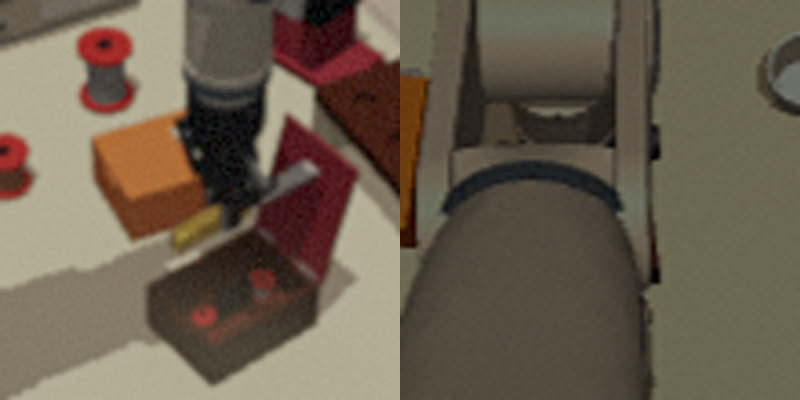

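The side view shows the lid standing past upright: its corners match ~1.8 rad, and both bobbins are visible in the open case. I'll retract the blade and lay it back at its old place.

Request:
send_rows --moves '[[[-0.015,-0.0027,0,0,0,0,-1],[-0.037,-0.0066,0,0,0,0,-1],[-0.038,-0.0067,0,0,0,0,-1],[-0.038,-0.0067,0,0,0,0,-1],[0.0057,-0.042,-0.01,0,0,-0.033,-1],[0.0057,-0.042,-0.01,0,0,0,-1],[0.0057,-0.042,-0.01,0,0,0,-1],[0.0057,-0.042,-0.01,0,0,0,-1],[0.0057,-0.042,-0.01,0,0,0,-1],[0,0,-0.03,0,0,0,-1]]]'

```text
clock: 14.15
eef_pos: [482.0, -195.1, 80.8]
tcp_rot: [3.137, -0.006, 0.14]
contact_force: [0.7, 1.1, -1.2]
opening: 0.161
grasp_force: 88.3
```

Request:
send_rows --moves '[[[0,0,-0.03,0,0,0,-1],[0,0,-0.025,0,0,0,-1],[0,0,-0.01,0,0,0,-1],[0,0,-0.005,0,0,0,-1],[0,0,0,0,0,0,-1],[0,0,0,0,0,0,-1]]]'

```text
clock: 14.75
eef_pos: [479.8, -190.0, 9.9]
tcp_rot: [3.141, -0.001, 0.144]
contact_force: [0.8, 0.4, -1.2]
opening: 0.165
grasp_force: 88.3
```

Request:
send_rows --moves '[[[0,0,-0.005,0,0,0,-1],[0,0,-0.003,0,0,0,-1],[0,0,-0.002,0,0,0,-1],[0,0,0,0,0,0,-1],[0,0,-0.001,0,0,0,-1],[0,0,0,0,0,0,-1]]]'

```text
clock: 15.35
eef_pos: [479.0, -189.8, -2.2]
tcp_rot: [-3.142, 0.0, 0.144]
contact_force: [-0.5, -0.3, -1.0]
opening: 0.164
grasp_force: 88.3
```

Request:
send_rows --moves '[[[0,0,-0.0005,0,0,0,-1],[0,0,0,0,0,0,-1],[0,0,0,0,0,0,-1]]]'

```text
clock: 15.65
eef_pos: [479.1, -189.9, -2.3]
tcp_rot: [3.142, -0.0, 0.144]
contact_force: [-1.7, 0.5, 5.8]
opening: 0.163
grasp_force: 89.3
```

Request:
send_rows --moves '[[[0,0,0,0,0,0,-0.5],[0,0,0,0,0,0,-0.2],[0,0,0,0,0,0,-0.2],[0,0,0.01,0,0,0,-0.2],[0,0,0.03,0,0,0,-0.2],[0,0,0.045,0,0,0,-0.2],[0,0,0.045,0,0,0,-0.2],[0,0,0.045,0,0,0,-0.2],[0.008,0.04,0.02,0,0,0.033,-0.2],[0.008,0.04,0.02,0,0,0,-0.2]]]'

```text
clock: 16.65
eef_pos: [495.4, -109.7, 215.1]
tcp_rot: [3.14, -0.003, 0.175]
contact_force: [0.6, 0.5, 0.4]
opening: 0.396
grasp_force: 0.0
```

Request:
send_rows --moves '[[[0.008,0.045,0.02,0,0,0,-0.2],[0.008,0.045,0.02,0,0,0,-0.2],[0.008,0.045,0,0,0,0,-0.2],[0,0,0,0,0,0,-0.2],[0,0,0,0,0,0,-0.2]]]'

```text
clock: 17.15
eef_pos: [518.8, 26.0, 252.9]
tcp_rot: [3.141, -0.0, 0.179]
contact_force: [0.9, -0.9, -0.6]
opening: 0.401
grasp_force: 0.0
```

```bash
python3 lid.py | head -2; cat > carr.py <<'E'
from h import *
s=sense();print("tcp",s["eef_pos"],s["tcp_rot"],s["opening"])
c=cam("wrist");save(c,"c_%d"%round(s["clock"]*100))
P0=proj(c,[[525.8,33.3,62],[665,58.5,62],[595.5,46,54],[595.5-39.4,46-7,40],[595.5+39.4,46+7,40]]);print("pred front,hinge,grip,bn,bf",P0.round(1).tolist())
hs=cv2.cvtColor(c[0],cv2.COLOR_RGB2HSV)
red=cv2.inRange(hs,np.array([0,180,60]),np.array([6,255,255]))|cv2.inRange(hs,np.array([174,180,60]),np.array([180,255,255]))
for k in cv2.findContours(red,cv2.RETR_EXTERNAL,cv2.CHAIN_APPROX_NONE)[0]:
    if cv2.contourArea(k)>60: print("red",cv2.contourArea(k),np.round(cen(k),1),cv2.boundingRect(k),plane(c,[cen(k)],40).round(1))
np.save("c_%d.npy"%round(s["clock"]*100),np.array([c[1],c[2],np.tile(c[3],(3,1))]))
x,y=P0[2].astype(int)
print(hs[y-30:y+31:6,x].tolist());print(hs[y,x-40:x+41:5].tolist())
# blade on bench
k,r=handle(c,(0,0,560,420));print("handle",r,plane(c,[r[0]],22))
E
python3 carr.py
```

```text
[518.81829258  26.03503336 252.89748914] [ 3.14127562e+00 -2.29503693e-04  1.79438585e-01] [ 0.90561831 -0.91683911 -0.58816582] 0.40065182155739354
672.0 [[299, 142], [317, 156], [308, 187], [291, 172]]
tcp [518.63351632  25.06504824 252.59402771] [3.14120120e+00 3.45667554e-04 1.77927536e-01] 0.39972372918928417
pred front,hinge,grip,bn,bf [[272.6, 175.6], [271.2, 35.5], [272.0, 110.2], [272.5, 145.9], [272.1, 71.8]]
red 1914.5 [ 22.6 165.6] (0, 141, 51, 52) [[480.5 330.7  40. ]]
red 370.0 [271.  143.2] (260, 132, 22, 23) [[558.9  41.3  40. ]]
red 453.5 [268.9  70.1] (257, 57, 24, 27) [[635.9  56.7  40. ]]
red 3640.5 [270.4  15.3] (205, 0, 130, 33) [[687.6  63.8  40. ]]
[[0, 182, 116], [8, 138, 35], [170, 32, 24], [150, 12, 22], [120, 12, 21], [90, 12, 21], [0, 13, 20], [150, 12, 21], [5, 109, 28], [1, 188, 115], [1, 188, 110]]
[[7, 184, 18], [6, 135, 53], [6, 132, 54], [7, 141, 65], [7, 143, 66], [7, 143, 66], [7, 141, 65], [150, 13, 20], [90, 12, 21], [7, 143, 91], [7, 144, 101], [7, 144, 101], [7, 147, 92], [8, 145, 60], [7, 137, 80], [7, 148, 50], [6, 177, 23]]
handle ((427.7474060058594, 240.8460693359375), (9.863947868347168, 60.63099670410156), 11.56013011932373) [[ 465.15248945 -191.8767394    22.        ]]
```

Request:
send_rows --moves '[[[0.008,0.0025,0,0,0,0.1496,-0.2],[0.008,0.0025,0,0,0,0.1496,-0.2],[0.008,0.0025,0,0,0,0.1496,-0.2],[0.008,0.0025,0,0,0,0.1496,-0.2],[0.008,0.0025,0,0,0,0.1496,-0.2],[0.008,0.0025,0,0,0,0.1496,-0.2],[0.008,0.0025,0,0,0,0.1496,-0.2],[0.008,0.0025,0,0,0,0.1496,-0.2],[0.008,0.0025,0,0,0,0.1496,-0.2],[0.008,0.0025,0,0,0,0.1496,-0.2]]]'

```text
clock: 18.25
eef_pos: [599.1, 48.3, 252.2]
tcp_rot: [-3.141, 0.0, 1.677]
contact_force: [0.3, 0.4, 0.4]
opening: 0.4
grasp_force: 0.0
```

Request:
send_rows --moves '[[[0,0,0,0,0,0.1496,-0.3],[0,0,0,0,0,0.1496,-0.3],[0,0,0,0,0,0.1496,-0.3],[0,0,0,0,0,0.1496,-0.3],[0,0,0,0,0,0.1496,-0.3],[0,0,0,0,0,0.1496,-0.3],[0,0,0,0,0,0.1496,-0.3],[0,0,0,0,0,0.1496,-0.3],[0,0,0,0,0,0.1496,-0.3],[0,0,0,0,0,0.1496,-0.3]]]'

```text
clock: 19.25
eef_pos: [598.7, 48.2, 252.1]
tcp_rot: [-3.141, -0.001, -3.111]
contact_force: [1.3, 0.0, 0.1]
opening: 0.348
grasp_force: 0.0
```

Request:
send_rows --moves '[[[0,0,0,0,0,0.1596,-0.3],[0,0,0,0,0,0,-0.3],[0,0,0,0,0,0,-0.3]]]'

```text
clock: 19.55
eef_pos: [598.9, 48.9, 252.2]
tcp_rot: [-3.141, -0.001, -2.971]
contact_force: [-0.3, 0.8, -0.2]
opening: 0.347
grasp_force: 0.0
```

```bash
sed -i '/^k,r=handle/d;/hs\[y/d' carr.py; cat >> carr.py <<'E'
box=(x-45,y-45,x+45,y+45)
gm=mask(c[0],[0,0,0],[180,60,45],box);k=big(gm);r=cv2.minAreaRect(k)
B=plane(c,cv2.boxPoints(r),54);print("grip",cv2.contourArea(k),r,plane(c,[r[0]],54).round(1),B.round(1).tolist())
import glob
o=np.load("c_1715.npy");c1=(None,o[0],o[1],o[2][0])
rs=[cen(k) for k in cv2.findContours(red,cv2.RETR_EXTERNAL,cv2.CHAIN_APPROX_NONE)[0] if 150<cv2.contourArea(k)<900]
for a in([271,143.2],[268.9,70.1]):
    for b in rs: print("tri",tri(c1,a,c,b).round(1))
E
python3 carr.py; python3 - <<'E'
from h import *
o=np.load("c_1715.npy");c1=(cv2.imread("pics/c_1715.png")[:,:,::-1],o[0],o[1],o[2][0])
k=big(mask(c1[0],[0,0,0],[180,60,45],(227,65,317,155)));r=cv2.minAreaRect(k);print("grip v1",cv2.contourArea(k),r,plane(c1,[r[0]],54),plane(c1,cv2.boxPoints(r),54).round(1).tolist())
E
```

```text
tcp [598.88392288  48.90538243 252.24199011] [-3.14149476e+00 -5.08504629e-04 -2.97051245e+00] 0.34661415167438286
pred front,hinge,grip,bn,bf [[277.9, 115.6], [279.2, 237.1], [278.7, 178.8], [278.5, 142.8], [279.0, 207.7]]
red 247.0 [514.3 373.1] (499, 360, 30, 27) [[836.3 452.9  40. ]]
red 3744.5 [288.9 295.3] (257, 240, 67, 104) [[758.6  88.1  40. ]]
red 439.0 [532.1 241.2] (517, 225, 43, 41) [[624.4 385.7  40. ]]
red 333.0 [281.8 208.5] (271, 196, 22, 24) [[635.4  56.7  40. ]]
red 373.0 [280.1 144.3] (270, 133, 22, 23) [[557.5  41.1  40. ]]
red 1849.0 [538.1 117.7] (513, 93, 47, 51) [[478.1 326.9  40. ]]
grip 272.0 ((281.0, 179.0), (38.0, 8.0), 90.0) [[595.3  48.7  54. ]] [[574.1, 40.4, 54.0], [572.6, 49.4, 54.0], [617.3, 57.3, 54.0], [618.9, 47.9, 54.0]]Traceback (most recent call last):
  File "carr.py", line 16, in <module>
    o=np.load("c_1715.npy");c1=(None,o[0],o[1],o[2][0])
    fid = stack.enter_context(open(os.fspath(file), "rb"))
                              ~~~~^^^^^^^^^^^^^^^^^^^^^^^
FileNotFoundError: [Errno 2] No such file or directory: 'c_1715.npy'
Traceback (most recent call last):
FileNotFoundError: [Errno 2] No such file or directory: 'c_1715.npy'
```

```bash
ls *.npy; python3 - <<'E'
from h import *
import glob
f=sorted(glob.glob("c_*.npy"));C=[]
for n in f[:2]:
    o=np.load(n);C.append((cv2.imread("pics/"+n[:-4]+".png")[:,:,::-1],o[0],o[1],o[2][0]))
rr=[]
for c,b in zip(C,((227,75,317,140),(233,134,323,224))):
    k=big(mask(c[0],[0,0,0],[180,60,45],b));r=cv2.minAreaRect(k);rr.append(r[0]);print(r,plane(c,[r[0]],54),plane(c,cv2.boxPoints(r),54).round(1).tolist())
print("grip",tri(C[0],rr[0],C[1],rr[1]))
print(tri(C[0],[271,143.2],C[1],[280.1,144.3]),tri(C[0],[268.9,70.1],C[1],[281.8,208.5]))
E
```

```text
c_1720.npy
c_1955.npy
((269.9522399902344, 107.01766967773438), (40.20488739013672, 9.317732810974121), 88.15238952636719) [[598.34906349  48.78540047  54.        ]] [[617.3, 57.7, 54.0], [619.3, 48.0, 54.0], [578.7, 39.5, 54.0], [576.6, 49.6, 54.0]]
((281.0, 179.0), (38.0, 8.0), 90.0) [[595.26239137  48.6695441   54.        ]] [[574.1, 40.4, 54.0], [572.6, 49.4, 54.0], [617.3, 57.3, 54.0], [618.9, 47.9, 54.0]]
grip [598.40868196  49.25178227  39.55421536]
[558.21257536  41.31563663  33.41410792] [636.20306078  56.8380388   37.47872573]
```

Request:
send_rows --moves '[[[-0.0015,0,-0.04,0,0,0.012,-0.4],[0,0,-0.045,0,0,0,-0.4],[0,0,-0.045,0,0,0,-0.4],[0,0,-0.035,0,0,0,-0.4],[0,0,0,0,0,0,-0.4],[0,0,0,0,0,0,-0.4]]]'

```text
clock: 20.2
eef_pos: [597.6, 49.9, 87.7]
tcp_rot: [3.142, -0.001, -2.954]
contact_force: [0.3, 0.9, 1.4]
opening: 0.302
grasp_force: 0.0
```

```bash
python3 - <<'E'
from h import *
f=grab_frame("wrist");K=np.array(f["mtx"]);T=np.array(f["T_tool_cam"]);s=sense();print(s["eef_pos"],s["tcp_rot"],s["opening"])
c=cam("wrist")
k=mask(c[0],[0,0,0],[180,60,45],(200,140,360,330))
x=proj(c,[[597.2,49,54]])[0];print("grip pred px",x)
hs=cv2.cvtColor(c[0],cv2.COLOR_RGB2HSV)
for v in range(150,270,10): 
    r=hs[v,220:345]; print(v,''.join('R' if (p[0]<5 or p[0]>174) and p[1]>170 and p[2]>60 else '#' if p[2]<35 and p[1]<80 else 'g' if p[1]<60 else 'b' for p in r[::2]))
E
```

```text
[598.69410622  50.07228613  88.96028765] [-3.14139922e+00  1.73504127e-03 -2.95388990e+00] 0.2996440761424608
grip pred px [280.23498526 235.940279  ]
150 bbbbbbbbbbbbbbbbbbbbbbbbbbRRRRRRRRRbbbbbbbbbbbbbbbbbbbbbbbbbbbb
160 bbbbbbbbbbbbbbbbbbbbbbRRRRRRRRRRRRRRRRRbbbbbbbbbbbbbbbbbbbbbbbb
170 bbbbbbbbbbbbbbbbbbbbRRRRRRRRbgggbRRRRRRRbbbbbbbbbbbbbbbbbbbbbbb
180 bbbbbbbbbbbbbbbbbbbbbbRRRRRRRRRRRRRRRRRbbbbbbbbbbbbbbbbbbbbbbbb
190 bbbbbbbbbbbbbbbbbbbbbbbbbbbbRRRRbbbbbbbbbbbbbbbbbbbbbbbbbbbbbbb
200 bbbbbbbbbbbbbbbbbbbbbbbbbb########bbbbbbbbbbbbbbbbbbbbbbbbbbbbb
210 bbbbbbbbbbbbbbbbbbbbbbbbbbggg#####bbbbbbbbbbbbbbbbbbbbbbbbbbbbb
220 bbbbbbbbbbbbbbbbbbbbbbbbbbgg######bbbbbbbbbbbbbbbbbbbbbbbbbbbbb
230 bbbbbbbbbbbbbbbbbbbbbbbbbbg########bbbbbbbbbbbbbbbbbbbbbbbbbbbb
240 bbbbbbbbbbbbbbbbbbbbbbbbbb#########bbbbbbbbbbbbbbbbbbbbbbbbbbbb
250 bbbbbbbbbbbbbbbbbbbbbbbbbb#########bbbbbbbbbbbbbbbbbbbbbbbbbbbb
260 bbbbbbbbbbgggggg##bbbbbRRRb########bRRRbbbb##gggggbbbbbbbbbbbbb
```

The grip (columns 272–290) lies centred between the finger pads (256 and 306). Descending.

Request:
send_rows --moves '[[[0,0,-0.02,0,0,0,-0.4],[0,0,-0.02,0,0,0,-0.4],[0,0,-0.01,0,0,0,-0.4],[0,0,-0.005,0,0,0,-0.4],[0,0,-0.005,0,0,0,-0.4],[0,0,0,0,0,0,-0.4]]]'

```text
clock: 20.9
eef_pos: [597.8, 50.2, 27.7]
tcp_rot: [-3.142, 0.0, -2.952]
contact_force: [0.0, 0.4, -1.2]
opening: 0.3
grasp_force: 0.0
```

Request:
send_rows --moves '[[[0,0,-0.004,0,0,0,-0.4],[0,0,-0.003,0,0,0,-0.4],[0,0,0,0,0,0,-0.4]]]'

```text
clock: 21.2
eef_pos: [597.3, 50.1, 20.1]
tcp_rot: [3.142, -0.0, -2.952]
contact_force: [1.0, 0.3, -0.4]
opening: 0.301
grasp_force: 0.0
```

Request:
send_rows --moves '[[[0,-0.0006,0,0,0,0,-0.5],[0,0,0,0,0,0,-0.6],[0,0,0,0,0,0,-0.7],[0,0,0,0,0,0,-0.8],[0,0,0,0,0,0,-1],[0,0,0,0,0,0,-1],[0,0,0,0,0,0,-1]]]' --grip_force 70

```text
clock: 21.9
eef_pos: [597.7, 49.6, 20.7]
tcp_rot: [3.142, 0.0, -2.952]
contact_force: [-2.0, 0.8, 5.1]
opening: 0.129
grasp_force: 69.1
```

Request:
send_rows --moves '[[[0,0,0.002,0,0,0,-1],[0,0,0.003,0,0,0,-1],[0,0,0.005,0,0,0,-1],[0,0,0.005,0,0,0,-1],[0,0,0,0,0,0,-1],[0,0,0,0,0,0,-1]]]'

```text
clock: 22.5
eef_pos: [597.7, 49.5, 35.6]
tcp_rot: [-3.141, 0.0, -2.952]
contact_force: [-1.1, -1.4, -2.8]
opening: 0.125
grasp_force: 68.2
```

Request:
send_rows --moves '[[[0,0,0.006,0,0,0,-1],[0,0,0.01,0,0,0,-1],[0,0,0.01,0,0,0,-1],[0,0,0.01,0,0,0,-1],[0,0,0.01,0,0,0,-1],[0,0,0.01,0,0,0,-1],[0,0,0.01,0,0,0,-1],[0,0,0.01,0,0,0,-1],[0,0,0.01,0,0,0,-1],[0,0,0.01,0,0,0,-1]]]'

```text
clock: 23.5
eef_pos: [597.5, 49.5, 132.2]
tcp_rot: [-3.142, -0.0, -2.952]
contact_force: [-0.4, -0.4, -3.2]
opening: 0.126
grasp_force: 68.3
```

Request:
send_rows --moves '[[[0,0,0.01,0,0,0,-1],[0,0,0.01,0,0,0,-1],[0,0,0.008,0,0,0,-1],[0,0,0.004,0,0,0,-1],[0,0,0.001,0,0,0,-1],[0,0,0,0,0,0,-1],[0,0,0,0,0,0,-1],[0,0,0,0,0,0,-1],[0,0,0,0,0,0,-1]]]'

```text
clock: 24.4
eef_pos: [597.4, 49.5, 164.0]
tcp_rot: [3.142, -0.001, -2.952]
contact_force: [0.3, -0.1, -1.9]
opening: 0.13
grasp_force: 68.3
```

```bash
python3 lid.py|head -2; python3 - <<'E'
from h import *
s=sense();p=s["eef_pos"];print(p,s["tcp_rot"],s["opening"],s["grasp_force"],s["contact_force"],s["wrist_torque"],s["clock"])
c=cam("wrist");d=p[2]-20.5
u=np.array([np.cos(.187),np.sin(.187),0])
g=np.array([597.2,49,0])
print("pred bobbin tops near/far",proj(c,[g-40*u+[0,0,40+d],g+40*u+[0,0,40+d]]).round(1).tolist())
def reds(c,lo,hi):
    hs=c[0];m=mask(hs,[0,170,60],[6,255,255])|mask(hs,[174,170,60],[180,255,255])
    for k in cv2.findContours(m,cv2.RETR_EXTERNAL,cv2.CHAIN_APPROX_NONE)[0]:
        if lo<cv2.contourArea(k)<hi: print(cv2.contourArea(k),np.round(cen(k),1),cv2.boundingRect(k))
reds(c,200,9e9)
S=cam("side");print("side pred near/far",proj(S,[g-40*u+[0,0,34+d],g+40*u+[0,0,34+d]]).round(1).tolist(),"empty",proj(S,[g-40*u+[0,0,34],g+40*u+[0,0,34]]).round(1).tolist())
reds(S,8,9e9)
T=cam("top");k=big(mask(T[0],[24,130,90],[34,255,255],(300,180,345,245)));print("blade",plane(T,[cen(k)],20))
E
```

```text
[597.39713541  49.5490041  164.04445612] [ 3.14150892e+00 -5.47350532e-04 -2.95239022e+00] [ 0.28333192 -0.06445172 -1.90637872] 0.13033450401710595
637.5 [[299, 142], [317, 156], [307, 187], [293, 178], [288, 167]]
[597.41795295  49.53568092 164.09421373] [ 3.14154253e+00 -4.99328050e-04 -2.95235702e+00] 0.12488479940834614 68.27407121658325 [-0.37639307 -0.89141259 -2.25618997] [-0.06343947  0.04462439  0.06907198] 24.45
pred bobbin tops near/far [[281.2, 204.6], [280.8, 349.6]]
945.5 [279.6 351.1] (261, 334, 39, 33)
2887.5 [278.8 200.9] (250, 168, 59, 66)
side pred near/far [[275.2, 170.8], [292.6, 161.1]] empty [[274.9, 198.2], [291.2, 188.6]]
29.5 [276.3 168.8] (273, 166, 8, 9)
76.0 [220.5 151.9] (215, 148, 12, 9)
230.5 [307.3 160.1] (297, 147, 20, 34)
87.5 [248.2 122.7] (242, 118, 14, 10)
144.0 [309.9 126.3] (299, 117, 25, 19)
blade [[ 463.85888784 -191.52226706   20.        ]]
```

```bash
python3 -c "
from rig import sign_off
print(sign_off())"
```

```text
the job is handed in; nothing more can be done
None
```

The job is handed in at about 24.5 s: the lid was levered to about 1.8 rad by the blade alone, the blade laid back at its old place, and the carrier held level with both bobbins seated, its underside at about 150 mm by the arm's pose reading.

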